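# Twist a spring channel nut into strut channel

### The job

Take the hanger with the long hex coupling out of the wooden block and fit it in the strut channel, about midway between the pipe clamp and the angle bracket: nut lengthwise down through the slot, pressed against its spring until it is under the lips, a quarter turn clockwise seen from above, then let up so that its grooves catch the lips. Before letting go, pull it upwards with about one kilogram to prove that it has caught, and leave it standing there square to the channel. Never press or pull hard against the channel, and leave everything else where it lies.

Things in the scene. Friction and masses are not known exactly. Their poses are not given: they have to be found in the camera images.
- hanger_grip (a point): Centre of the hanger's hex coupling, where it is gripped: zinc-plated, 17 mm across flats, 36 mm tall, upright. The hanger is channel nut, stud and coupling in one rigid piece, about 130 g, 70 mm tall without its spring. Axes as hanger_nut; one pair of flats faces +y and -y, the other pairs 60 degrees round. This point is 42 mm above hanger_nut.
- hanger_nut (a point): Centre of the top face of the hanger's channel nut: 34.5 mm along x, 20.6 along y, 10 thick, two opposite corners rounded so that it turns only clockwise under the lips. Two grooves along y in its top, 2.5 deep, from 9.3 to 15 mm either side of centre. Coil spring 14.6 wide hangs 28 mm below the nut, 1.3 N per mm, solid after 12 mm. z up.
- hanger: The same hanger as a whole; origin at the centre of the nut's underside, axes as hanger_nut. At the start it stands in one of the block's three holes (which one varies): the nut lies on the block's top, 45 mm above the bench, the spring hangs in the hole. It is the only fixing in the block with a hex coupling; the coupling's top is 70 mm above the block.
- bay (a point): Middle of the clear stretch as drawn: on the BOARD's centre line, 53 mm above the bench, where the channel's top would be with no packing; x across, y along (pipe clamp towards +y, bracket towards -y), z up. The real slot lies up to 4 mm to either side of it, up to 3 degrees askew and 0 to 4 mm higher. Clear for 100 mm either way along y; clamp and bracket rise at most 70 mm above it.
- channel: Plywood board, 170 by 460 by 12 mm, origin under its centre, axes as bay, with the strut channel on packing washers, held by two bolts through its slotted back, only nipped up: hence its offset, which differs each time; it stays put below 35 N. Channel 41 by 41 mm, 400 long, sheet 2.5; slot 22 wide, inner floor 38.5 below the top, 36 wide inside.
- channel_lips (a point): Point of the board 7 mm below bay, where the lips would end with no packing: each slot edge (rail_c0 and rail_c1 in the rules) is rounded, turned down, 2.5 mm thick and ends 7 mm below the channel's top. Only with its top below that can the nut turn; across, it rises until these edges bottom in its grooves, top face 4.5 mm below the channel's top, spring still pushing 5 N. Much past 90 degrees it wedges.
- block: Wooden kitting block, 215 by 85 by 45 mm tall, origin under its centre, heavy. Three holes of 23 mm in a row along its x, 70 mm apart, 36 deep, hold the hanger, a short stud and a hex bolt in any order.
- short_stud: Leave alone: channel nut with a bare 10 mm stud, no coupling and no spring, 45 mm tall, in the block. Origin at the nut's underside.
- hex_bolt: Leave alone: bolt with a round washer, head up, 12 mm above the block. Origin at the washer's underside.
- plate_washer: Leave alone: square steel washer, 40 by 40 by 5 mm, flat on the plywood board beside the channel.
- clamp_half: Leave alone: loose half of a pipe clamp, 56 by 32 by 14 mm, on the plywood board on the robot's side of the channel.
- wrench: Leave alone: open-ended wrench, 190 mm, flat on the bench beyond the block.
- offcut: Leave alone: 75 mm offcut of strut channel on the bench.
- tape_measure: Leave alone: tape measure, 68 by 62 by 30 mm, upright on the bench.
- level: Leave alone: short spirit level, 235 by 22 by 50 mm, on the bench to the robot's right.

How it is judged:
On the way, in this order (a step that is already met when the one before it is completed fails the run):
1. the nut goes lengthwise down through the slot and under the lips (z of each of rail_c0, rail_c1 in the frame of hanger_nut above 0.00255 m and angle between the x axis of hanger_nut and the y axis of bay, either way round below 0.3 rad and x of hanger_nut in the frame of bay between -0.007 and 0.007 m and y of hanger_nut in the frame of bay between -0.03 and 0.03 m), for 0.05 s.
2. it is turned across the channel while still pressed down under the lips (z of each of rail_c0, rail_c1 in the frame of hanger_nut above 0.00205 m and angle between the x axis of hanger_nut and the x axis of bay, either way round below 0.2 rad and y of hanger_nut in the frame of bay between -0.03 and 0.03 m), for 0.05 s.
3. its grooves have risen over the lips and it is pulled up against them, 6 N or more on one or other of the lip edges (rail_c0, rail_c1) (z of rail_c0 in the frame of hanger_nut between -0.00145 and 0.00175 m and z of rail_c1 in the frame of hanger_nut between -0.00145 and 0.00175 m and angle between the x axis of hanger_nut and the x axis of bay, either way round below 0.17 rad and x of hanger_nut in the frame of bay between -0.007 and 0.007 m and y of hanger_nut in the frame of bay between -0.03 and 0.03 m and (contact force between hanger and rail_c0 above 6 N or contact force between hanger and rail_c1 above 6 N)), for 0.1 s.
At the end, for the whole second after the job is handed in: The hanger stands at rest and released in the channel within 30 mm of the middle of the bay: nut across the slot (within 10 degrees), its top 2.8 to 6 mm below the channel's top, so both lips lie in its grooves, and upright within 3 degrees (z of rail_c0 in the frame of hanger_nut between -0.00145 and 0.00175 m and z of rail_c1 in the frame of hanger_nut between -0.00145 and 0.00175 m and angle between the x axis of hanger_nut and the x axis of bay, either way round below 0.17 rad and x of hanger_nut in the frame of bay between -0.007 and 0.007 m and y of hanger_nut in the frame of bay between -0.03 and 0.03 m and angle between hanger_nut's own z axis and vertical below 0.05 rad and linear speed of hanger below 0.02 m/s and not (contact force between the fingers and hanger above 0.05 N)); the robot touches nothing.
It fails at once if the nut, still lengthwise and not yet under the lips, is forced against the channel with more than 25 N (z of each of rail_c0, rail_c1 in the frame of hanger_nut below 0.00175 m and angle between the x axis of hanger_nut and the y axis of bay, either way round below 0.5 rad and contact force between hanger and channel above 25 N).
It fails at once if the channel, its board or lips are pressed or pulled with more than 45 N in all (contact force between anything else and channel above 45 N).
It fails at once if another thing is pushed more than 25 mm from its place (distance of any of short_stud, hex_bolt, plate_washer, clamp_half, wrench, offcut, tape_measure, level from where it was at the start of the episode above 0.025 m).
It also fails if it takes over 72 s, if anything falls off the work surface, if the arm or the gripper's body presses on something with over 40 N, if the wrist force passes 120 N, or if a joint passes its speed limit or range.

### The arm

A 7-joint arm with a two-finger parallel gripper is mounted at the origin on the work surface. World frame = base frame: x ahead of the robot, y to its left, z up, the work surface at z = 0. Lengths are in m, angles in rad, forces in N, time in s.
With the tool pointing down it reaches from about 0.425 to 0.925 m from the base axis. Payload 6.8 kg.
Tool frame: the origin (TCP) lies midway between the tips of the shut fingers; the grasp point (between the pads) lies r.grasp_offset behind it (r.grasp_offset is the distance from the TCP to the grasp point, in m); z points along the fingers, y is the direction in which the jaws open and shut (so a half turn about z gives the same grasp; the last joint's range is limited). The gripper opens to 85 mm and grips with 20 to 120 N. Pads are 22 mm wide; open, the fingers measure 114 mm over their backs; the gripper's body (76 mm by 85 mm) begins 54 mm behind the grasp point. The pads swing forward as they close: fully open they stand 13 mm farther back than shut.
Start: joints at [-1.416, 0.477, 0.022, 1.555, -0.011, 1.109, -0.083], TCP at [0.175, 0.652, 0.231] pointing down, gripper open.
Joint ranges: [-2.96, 2.96], [-0.34, 2.1], [-1.41, 1.46], [0.24, 2.44], [-1.37, 4.51], [0.17, 1.92], [-2.96, 2.96]. Speed limits (rad/s): [2.39, 2.39, 3.14, 3.14, 3.14, 3.14, 3.14].

### API

Orientations are given as a rotation vector (axis times angle).
In Python, from bench import r gives the robot as it stands. The module is installed in compiled form; this text tells all that it offers.
- The arm moves only by the tool send_rows, never from a script. Its argument "moves" is one flat list of numbers, 4 for each row, row after row: the shift along the tool's x, y, z in mm, then the turn about the tool's z in degrees. A call has 1 to 8 rows; each row is the pose to reach, as a shift and turn from the pose commanded when the call began, along the tool's axes at that moment; what a row does not reach only later rows make up. A row lasts 1/8 s, in which the tool goes at most 62.5 mm and 10.7 degrees, less where a joint would pass 70% of its speed; a pose out of reach is approached as far as the arm can. A call with a gripper value outside its range is refused whole. "hand" is the closure, from 0 (fully open) to 1 (shut), set as the call begins (left out, the last holds). The fingers move at their own pace and stop on an object; "newtons" is the grip in N (left out, the last holds). Time passes only in rows, so rows that repeat a pose let the fingers close. It gives the time, the measured TCP pose, the force and the opening at its end, in the units of the state.
- r.get_obs(): the state, without advancing time (a new reading comes with each control period).
- r.grab_frame(name): name is "scene" or "top" or "wrist"; returns a dict with "img" (400x640x3 uint8, red, green, blue), "mtx" (3x3 intrinsics, pixels), "world_to_cam" (4x4, takes a point from world to camera coordinates). Camera axes: x right, y up, looking along -z (the intrinsics and any distortion apply to the point x, -y, -z); pixel columns grow to the right and rows downward; lengths in m; the calibration is good to about 2 mm. A picture is of the moment at which its call begins. There is no depth.
- r.hand_in(): hands the job in, once; it reports no verdict.
The state is a dict: "clock": time; "joints": joint angles; "qvel": joint speeds; "tau": joint torques, N m; "tcp_pos": TCP position; "orientation": TCP orientation; "contact_force": force on the tool from outside, world axes, zero at the start; "moment": the same for the moment, N m; "grip_width": finger opening in m.
Only numpy, scipy, OpenCV 4.12 (cv2) and the standard library are available. Lean on these libraries where they do the work, as an engineer would, in place of code of your own. Each camera call takes 0.05 s, during which the arm holds its last target.

## Working session

There is one attempt and no reset: what is moved stays moved. The work goes in short steps, Python scripts to look and compute and a tool call to move; the robot and the scene stay as the last step left them, time stands still between calls to the robot, and variables do not carry over. Pictures are saved under pics/ and viewed, and the job is handed in when it is done.

Besides the shell and the picture viewer there is one more tool, called after "Emit:" in YAML: its name, and indented under it one key for each argument. send_rows: Moves the arm, as the interface text tells. Its arguments: {"type":"object","properties":{"moves":{"type":"array"},"hand":{"type":"number"},"newtons":{"type":"number"}},"required":["moves"]}

```bash
mkdir -p pics
cat > h.py <<'E'
import numpy as np, cv2, json
from bench import r
def snap(name,fn):
    f=r.grab_frame(name); cv2.imwrite('pics/'+fn+'.png',f['img'][:,:,::-1]); np.savez('pics/'+fn+'.npz',**{k:np.array(v) for k,v in f.items()}); return f
def load(fn): return dict(np.load('pics/'+fn+'.npz'))
def ray(f,u,v):
    M=np.array(f['world_to_cam']);K=np.array(f['mtx'])
    d=np.linalg.inv(K)@[u,v,1]; d=np.array([d[0],-d[1],-d[2]])
    R=M[:3,:3]; return -R.T@M[:3,3], R.T@d/np.linalg.norm(d)
def onz(f,u,v,z):
    o,d=ray(f,u,v); return o+d*(z-o[2])/d[2]
def proj(f,p):
    M=np.array(f['world_to_cam']);K=np.array(f['mtx'])
    c=M[:3,:3]@np.array(p)+M[:3,3]; q=K@[c[0],-c[1],-c[2]]; return q[:2]/q[2]
def two(f,uv,g,uw):
    o1,d1=ray(f,*uv);o2,d2=ray(g,*uw)
    A=np.stack([d1,-d2],1); t=np.linalg.lstsq(A,o2-o1,rcond=None)[0]
    a=o1+d1*t[0];b=o2+d2*t[1]; return (a+b)/2,np.linalg.norm(a-b)
E
python3 - <<'E'
from h import *
for n in ['scene','top','wrist']:
    f=snap(n,n+'0'); print(n,{k:(np.round(v,3).tolist() if k!='img' else 0) for k,v in f.items()})
print(r.get_obs(), r.grasp_offset)
E
```

```text
scene {'img': 0, 'mtx': [[389.246, 0.0, 318.999], [0.0, 389.246, 196.017], [0.0, 0.0, 1.0]], 'world_to_cam': [[-0.746, 0.665, -0.015, 0.389], [-0.497, -0.542, 0.677, 0.229], [0.442, 0.513, 0.736, -1.275], [0.0, 0.0, 0.0, 1.0]]}
top {'img': 0, 'mtx': [[364.859, 0.0, 321.575], [0.0, 364.859, 197.667], [0.0, 0.0, 1.0]], 'world_to_cam': [[-0.013, -1.0, 0.017, 0.031], [0.986, -0.01, 0.164, -0.538], [-0.164, 0.019, 0.986, -0.969], [0.0, 0.0, 0.0, 1.0]]}
wrist {'img': 0, 'mtx': [[280.747, 0.0, 322.387], [0.0, 280.747, 202.753], [0.0, 0.0, 1.0]], 'world_to_cam': [[0.259, 0.966, -0.001, -0.675], [-0.922, 0.247, -0.298, 0.04], [-0.288, 0.079, 0.955, -0.38], [0.0, 0.0, 0.0, 1.0]]}
{'clock': 0.15, 'joints': array([-1.41610014,  0.47761274,  0.0223475 ,  1.5561821 , -0.01151417,
        1.10930824, -0.08308875]), 'qvel': array([-0.00041057, -0.00120241,  0.00052963, -0.00488274, -0.00111707,
       -0.00087228,  0.00011326]), 'tau': array([ 3.21993713e-03, -5.96921325e+01,  1.61031067e+00, -2.81489074e+01,
        1.26658101e-02,  6.54913980e-03, -8.96989150e-07]), 'tcp_pos': array([0.17523896, 0.65139946, 0.23056522]), 'orientation': array([-4.11564665e-01, -3.11441819e+00,  2.16615300e-03]), 'contact_force': array([-0.66278629, -0.20689057, -0.53561666]), 'moment': array([ 0.01091128,  0.01626003, -0.01072956]), 'grip_width': 0.08532805613189386} 0.0187
```

View pics/scene0.png

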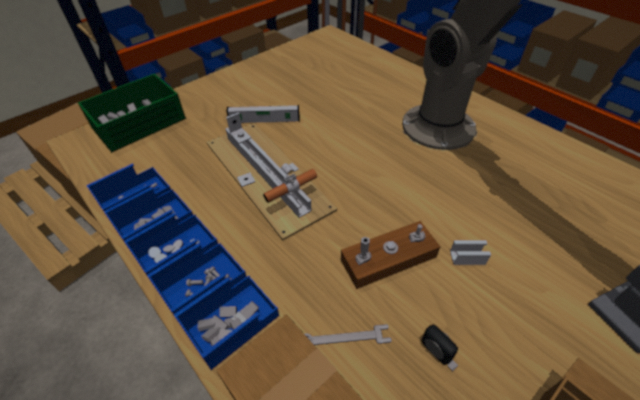

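View pics/top0.png

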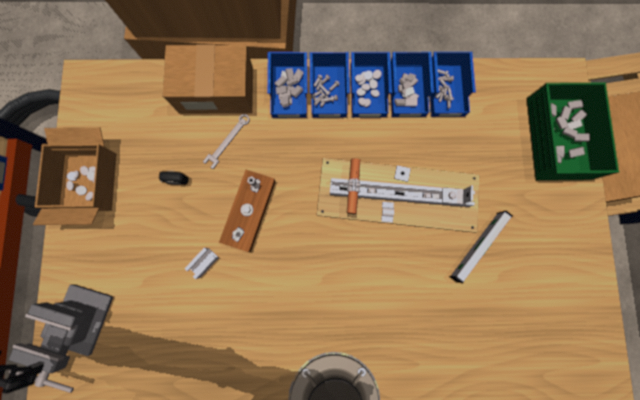

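View pics/wrist0.png

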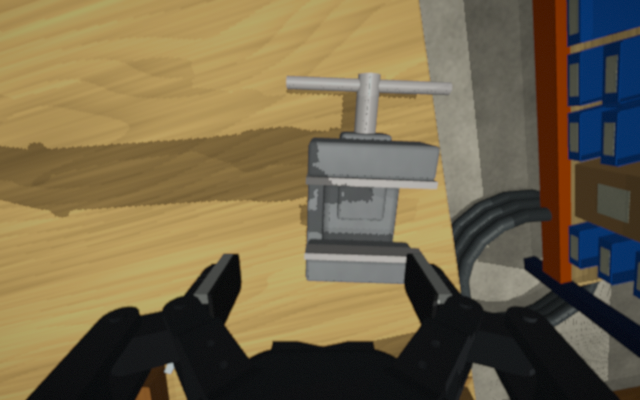

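Run:
```python
from h import *
f=load('top0');g=load('scene0')
a=cv2.resize(f['img'][150:270,200:320],None,fx=5,fy=5,interpolation=cv2.INTER_CUBIC)
cv2.imwrite('pics/a.png',a[:,:,::-1])
b=cv2.resize(f['img'][150:240,310:490],None,fx=4.4,fy=4.4,interpolation=cv2.INTER_CUBIC)
cv2.imwrite('pics/b.png',b[:,:,::-1])
c=cv2.resize(g['img'][215:295,330:450],None,fx=6,fy=6,interpolation=cv2.INTER_CUBIC)
cv2.imwrite('pics/c.png',c[:,:,::-1])
```

```text
(no output)
```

View pics/a.png

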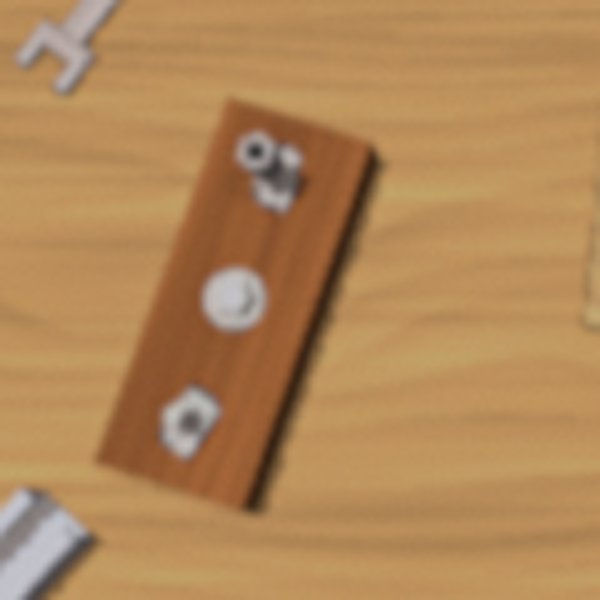

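View pics/b.png

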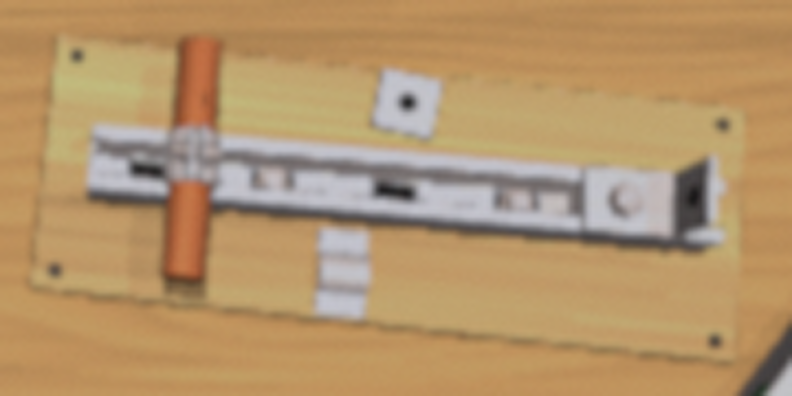

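View pics/c.png

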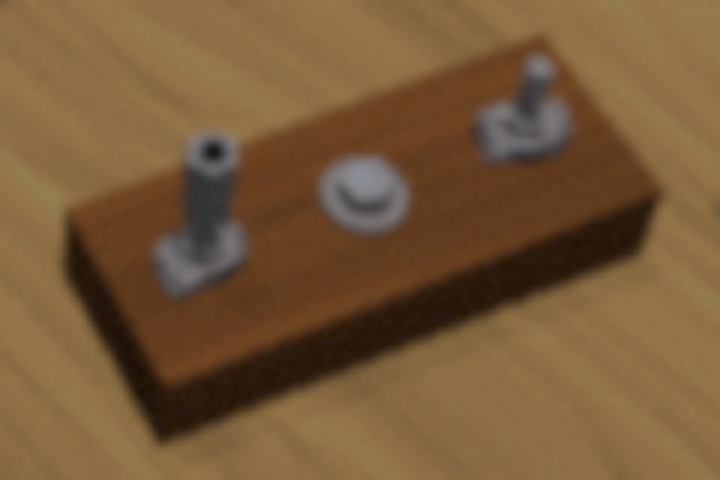

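Run:
```python
from h import *
f=load('top0');g=load('scene0')
P,e=two(f,(250.8,179.6),g,(364.9,239.6)); print('coupling top',P,e)
print(onz(f,250.8,179.6,.115),onz(g,364.9,239.6,.115))
A=lambda x,y:(200+(x+.5)/5-.5,150+(y+.5)/5-.5)
B=lambda x,y:(310+(x+.5)/4.4-.5,150+(y+.5)/4.4-.5)
print('block corners',[onz(f,*A(*p),.045)[:2].round(4) for p in [(229,98),(380,150),(252,514),(96,462)]])
# nut of hanger visible corners
C=[onz(f,*B(*p),.012)[:2] for p in [(60,36),(744,107),(734,360),(30,288)]]
C=np.array(C);print('board',C.round(4)); c=C.mean(0);d=(C[0]+C[3]-C[1]-C[2])/2;print(c,np.linalg.norm(d),np.degrees(np.arctan2(d[1],d[0])))
w=(C[0]+C[1]-C[2]-C[3])/2;print(np.linalg.norm(w),np.degrees(np.arctan2(w[1],w[0])))
o=r.get_obs()
from scipy.spatial.transform import Rotation as R
print(R.from_rotvec(o['orientation']).as_matrix().round(3))
```

```text
coupling top [0.57584189 0.20969784 0.11503017] 0.0013571996080134225
[0.57627002 0.20917139 0.115     ] [0.57540124 0.21021458 0.115     ]
block corners [array([0.6215, 0.2372]), array([0.591 , 0.1526]), array([0.3908, 0.22  ]), array([0.4197, 0.3048])]
board [[ 0.662   0.0178]
 [ 0.6095 -0.4357]
 [ 0.442  -0.415 ]
 [ 0.494   0.0395]]
[ 0.55185506 -0.19834373] 0.4569734490548612 83.44082483161543
0.16904545927192804 -7.206742761328685
[[-0.966  0.26  -0.   ]
 [ 0.26   0.966 -0.001]
 [-0.    -0.001 -1.   ]]
```

```bash
cat >> h.py <<'E'
from scipy.spatial.transform import Rotation as R
def tool():
    o=r.get_obs(); return np.array(o['tcp_pos']),R.from_rotvec(o['orientation']).as_matrix()
def to(p,yawx=None):
    t,M=tool(); s=M.T@(np.array(p)-t)*1000
    y0=np.degrees(np.arctan2(M[1,0],M[0,0])); 
    turn=None if yawx is None else -((yawx-y0+180)%360-180)
    print('shift',s.round(2),'turn',turn,'yaw now',round(y0,2),'tilt',np.degrees(np.arccos(-M[2,2])).round(2))
E
python3 - <<'E'
from h import *
f=load('wrist0');t,M=tool()
o,d=ray(f,322,203); print('cam in tool',M.T@(o-t),'view dir',M.T@d)
f=load('top0')
to([0.575,0.21,0.25])
E
```

```text
cam in tool [ 0.07601001  0.0008451  -0.14294155] view dir [-0.29882521 -0.00126379  0.95430702]
shift [-500.7  -322.43  -18.95] turn None yaw now 164.94 tilt 0.08
```

Run:
```python
from h import *
to([0.568,0.228,0.20],110)
```

```text
shift [-489.26 -306.8    31.03] turn 54.94417470826602 yaw now 164.94 tilt 0.08
```

Emit:
send_rows:
  moves: [-40,-25,0,5,-90,-56,0,10,-140,-88,0,16,-190,-119,5,22,-240,-150,10,28,-290,-181,15,34,-340,-212,20,40,-390,-244,25,46]
  hand: 0

```text
clock: 1.15
tcp_pos: [0.4895, 0.3135, 0.2061]
orientation: [-1.6, -2.704, -0.0]
contact_force: [0.2, 0.4, -0.2]
grip_width: 0.0854
```

Run:
```python
from h import *
to([0.568,0.228,0.20],110)
```

```text
shift [-112.71   27.67    6.11] turn 8.769113158924398 yaw now 118.77 tilt 0.01
```

Emit:
send_rows:
  moves: [-50,12,3,4,-100,24,6,8,-113,28,6,9,-113,28,6,9]

```text
clock: 1.65
tcp_pos: [0.5679, 0.229, 0.2]
orientation: [-1.805, -2.571, 0.001]
contact_force: [0.4, -0.4, 0.5]
grip_width: 0.0853
```

Run:
```python
from h import *
f=snap('wrist','w1'); to([0.568,0.228,0.20],110)
print(proj(f,[0.5758,0.2097,.115]),proj(f,[0.5758,0.2097,.055]))
```

```text
shift [-2.74  0.02 -0.01] turn 0.019185387556774458 yaw now 110.02 tilt 0.06
[322.56158018 231.5071599 ] [322.58433592 209.57727993]
```

View pics/w1.png

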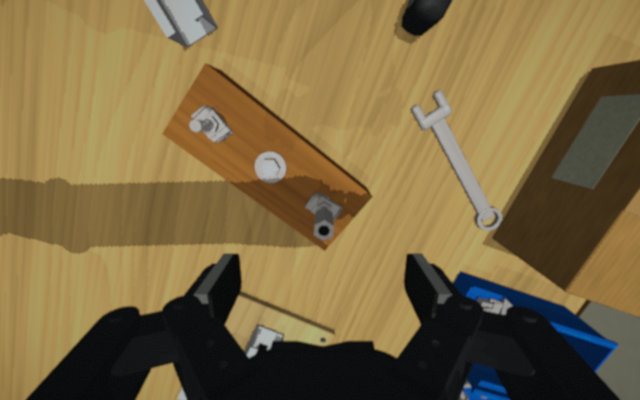

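Run:
```python
from h import *
print(tool()[0])
f=load('w1')
a=cv2.resize(f['img'][170:260,270:390],None,fx=6,fy=6,interpolation=cv2.INTER_CUBIC)
a=cv2.convertScaleAbs(a,alpha=1.5,beta=10)
cv2.imwrite('pics/a2.png',a[:,:,::-1])
```

```text
[0.56704566 0.23056426 0.19999336]
```

View pics/a2.png

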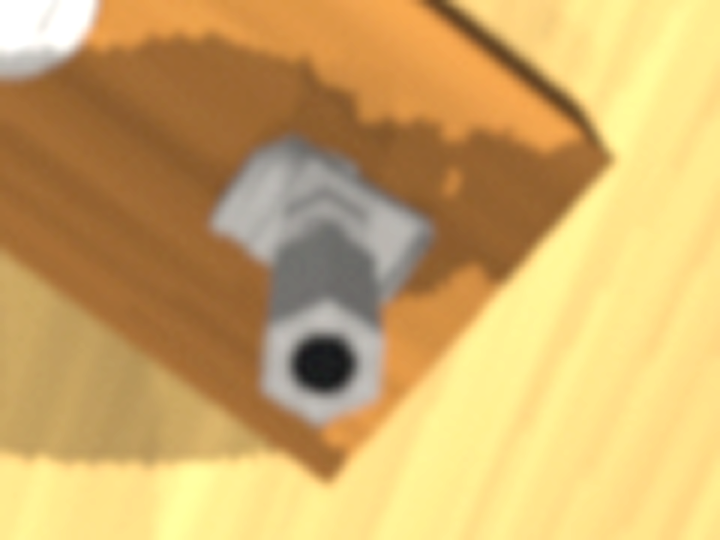

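Run:
```python
from h import *
f=load('w1')
A=lambda x,y:(270+(x+.5)/6-.5,170+(y+.5)/6-.5)
an=lambda p,q,z:np.degrees(np.arctan2(*(onz(f,*A(*q),z)-onz(f,*A(*p),z))[[1,0]])),np.linalg.norm(onz(f,*A(*q),z)-onz(f,*A(*p),z))
an=lambda p,q,z:(lambda d:(np.degrees(np.arctan2(d[1],d[0])).round(1),np.linalg.norm(d).round(4)))(onz(f,*A(*q),z)-onz(f,*A(*p),z))
print('nut long',an((290,137),(435,228),.055),'short',an((290,137),(212,222),.055))
h=[(322,300),(383,330),(378,392),(320,422),(262,390),(266,330)]
print([an(h[i],h[(i+1)%6],.115) for i in range(6)])
print('ctr',np.mean([onz(f,*A(*p),.115) for p in h],0),'hole',onz(f,*A(323,363),.115))
```

```text
Traceback (most recent call last):
NameError: name 'q' is not defined
```

Run:
```python
from h import *
f=load('w1')
A=lambda x,y:(270+(x+.5)/6-.5,170+(y+.5)/6-.5)
an=lambda p,q,z:(lambda d:(np.degrees(np.arctan2(d[1],d[0])).round(1),np.linalg.norm(d).round(4)))(onz(f,*A(*q),z)-onz(f,*A(*p),z))
print('nut long',an((290,137),(435,228),.055),'short',an((290,137),(212,222),.055))
h=[(322,300),(383,330),(378,392),(320,422),(262,390),(266,330)]
print([an(h[i],h[(i+1)%6],.115) for i in range(6)])
print('ctr',np.mean([onz(f,*A(*p),.115) for p in h],0),'hole',onz(f,*A(323,363),.115))
print('block edge',an((330,480),(612,157),.045), an((330,480),(0,248),.045))
```

```text
nut long (np.float64(-13.2), np.float64(0.0311)) short (np.float64(-111.8), np.float64(0.0212))
[(np.float64(-7.8), np.float64(0.01)), (np.float64(-73.7), np.float64(0.0098)), (np.float64(-130.6), np.float64(0.0098)), (np.float64(168.9), np.float64(0.01)), (np.float64(105.8), np.float64(0.0095)), (np.float64(49.7), np.float64(0.0094))]
ctr [0.57577598 0.21146295 0.115     ] hole [0.57604461 0.21122794 0.115     ]
block edge (np.float64(71.7), np.float64(0.0836)) (np.float64(162.1), np.float64(0.0783))
```

Run:
```python
from h import *
to([0.576,0.2108,0.14],168.5)
```

```text
shift [-21.68   1.69  59.98] turn -58.480814612443226 yaw now 110.02 tilt 0.06
```

Emit:
send_rows:
  moves: [-10,1,10,-10,-21.7,1.7,20,-20,-21.7,1.7,30,-30,-21.7,1.7,40,-40,-21.7,1.7,50,-50,-21.7,1.7,60,-58.5,-21.7,1.7,60,-58.5,-21.7,1.7,60,-58.5]

```text
clock: 2.7
tcp_pos: [0.5763, 0.2111, 0.1407]
orientation: [0.318, 3.125, 0.001]
contact_force: [-0.6, -0.8, 0.4]
grip_width: 0.0852
```

Run:
```python
from h import *
f=snap('wrist','w2'); to([0.576,0.2108,0.078],168.5)
print(proj(f,[0.576,0.2108,.115]),proj(f,[0.576,0.2108,.055]))
a=cv2.resize(f['img'][200:400,220:420],None,fx=3,fy=3,interpolation=cv2.INTER_CUBIC)
a=cv2.convertScaleAbs(a,alpha=1.5,beta=10)
cv2.imwrite('pics/a3.png',a[:,:,::-1])
```

```text
shift [ 0.6  -0.13 62.83] turn -0.10863658535916443 yaw now 168.39 tilt 0.05
[320.4009564  236.28732186] [320.80845838 207.48712381]
```

View pics/a3.png

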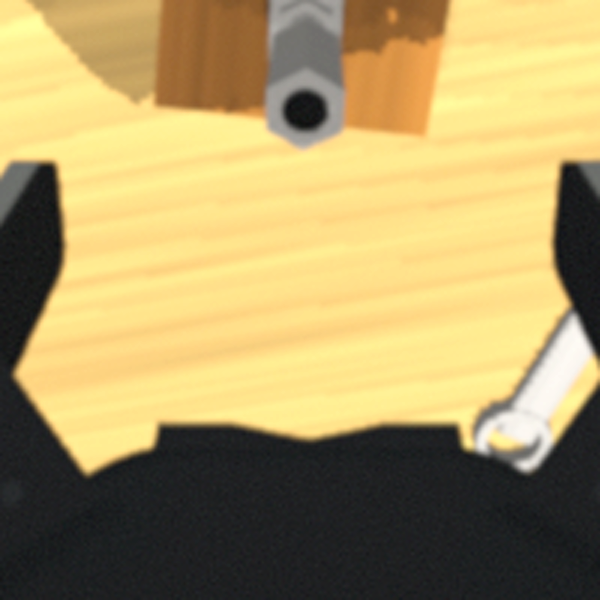

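Emit:
send_rows:
  moves: [0.5,-0.2,20,0,0.5,-0.2,40,0,0.5,-0.2,55,0,0.5,-0.2,63,0,0.5,-0.2,63,0,0.5,-0.2,63,0]

```text
clock: 3.5
tcp_pos: [0.5767, 0.2098, 0.0779]
orientation: [0.317, 3.125, 0.001]
contact_force: [-0.1, -0.0, -0.1]
grip_width: 0.0856
```

Emit:
send_rows:
  moves: [0,0,0,0,0,0,0,0,0,0,0,0,0,0,0,0,0,0,0,0,0,0,0,0]
  hand: 1
  newtons: 60

```text
clock: 4.25
tcp_pos: [0.5764, 0.2096, 0.0775]
orientation: [0.316, 3.125, 0.0]
contact_force: [-0.5, -0.0, 1.8]
grip_width: 0.0161
```

Run:
```python
from h import *
o=r.get_obs();print(o['tcp_pos'],o['contact_force'],o['moment'],o['grip_width']); to([.576,.2108,.18],168.5)
```

```text
[0.57635514 0.20964846 0.07748017] [-0.53910343 -0.01073516  1.77741846] [-0.14410838  0.11066352  0.02590656] 0.01614282739601162
shift [   0.56    1.07 -102.52] turn -0.0615458340657824 yaw now 168.44 tilt 0.01
```

Run:
```python
from h import *
f=load('top0')
B=lambda x,y:(310+(x+.5)/4.4-.5,150+(y+.5)/4.4-.5)
print(onz(f,*B(218,165),.055),onz(f,*B(583,200),.055))
print(onz(f,*B(215,132),.055),onz(f,*B(580,166),.055),onz(f,*B(215,195),.055),onz(f,*B(580,232),.055))
m=(onz(f,*B(218,165),.055)+onz(f,*B(583,200),.055))/2; print(m)
to([m[0]+.04*.12,m[1]+.04,.22],83.1)
```

```text
[ 0.56533716 -0.07929644  0.055     ] [ 0.5406523  -0.30858264  0.055     ]
[ 0.58655382 -0.07804021  0.055     ] [ 0.56243387 -0.30815365  0.055     ] [ 0.54621109 -0.07683518  0.055     ] [ 0.52033031 -0.30531241  0.055     ]
[ 0.55299473 -0.19393954  0.055     ]
shift [ -54.72 -359.91 -142.56] turn 85.33845416593422 yaw now 168.44 tilt 0.01
```

Emit:
send_rows:
  moves: [0,0,-15,0,0,0,-45,0,0,0,-90,0,-6,-40,-130,10,-14,-90,-142,20,-21,-140,-142,30,-29,-190,-142,40,-37,-240,-142,50]

```text
clock: 5.25
tcp_pos: [0.564, -0.0344, 0.2202]
orientation: [1.615, 2.694, 0.001]
contact_force: [0.6, -0.3, -1.6]
grip_width: 0.0164
```

Run:
```python
from h import *
o=r.get_obs();print(o['tcp_pos'],o['contact_force'],o['moment'],o['grip_width'])
to([0.558,-.154,.22],83.1)
```

```text
[ 0.5640096  -0.03440368  0.22017765] [ 0.64619504 -0.2976153  -1.58414662] [-0.0028783   0.01160241  0.02206654] 0.016352343730323574
shift [-1.0265e+02 -6.1670e+01  1.0000e-01] turn 35.01817446089166 yaw now 118.12 tilt 0.06
```

Emit:
send_rows:
  moves: [-35,-20,0,10,-70,-42,0,20,-102,-61,0,30,-102,-61,0,35,-102,-61,0,35,-102,-61,0,35]

```text
clock: 6.0
tcp_pos: [0.5594, -0.1508, 0.2195]
orientation: [-2.341, -2.094, -0.001]
contact_force: [0.2, 0.8, -2.2]
grip_width: 0.0166
```

Run:
```python
from h import *
f=snap('wrist','w3');o=r.get_obs();print(o['tcp_pos'],o['contact_force'],o['moment'],o['grip_width'])
to([0.558,-.154,.22],83.1)
```

```text
[ 0.55944571 -0.1507434   0.21945316] [-0.31011468  0.45412648 -0.71095264] [-0.01255514 -0.02775498 -0.00878656] 0.01576194168336538
shift [-3.4  -1.07 -0.55] turn 0.5018058841586139 yaw now 83.6 tilt 0.03
```

View pics/w3.png

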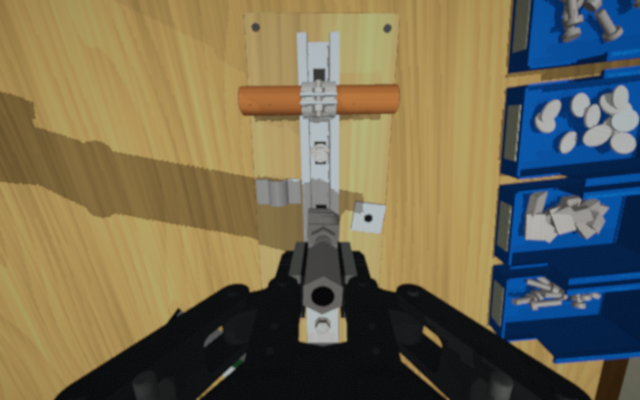

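Run:
```python
from h import *
f=load('w3')
a=cv2.resize(f['img'][110:250,250:400],None,fx=5,fy=4.2,interpolation=cv2.INTER_CUBIC)
a=cv2.convertScaleAbs(a,alpha=1.2,beta=10)
cv2.imwrite('pics/a4.png',a[:,:,::-1])
g=f['img'].astype(int).sum(2)//3
for v in [60,70,125,135,165,175,185,195]: print(v,g[v,290:350].tolist())
```

```text
60 [136, 136, 135, 133, 131, 129, 134, 154, 175, 183, 183, 183, 183, 182, 183, 178, 164, 157, 173, 182, 183, 183, 183, 183, 183, 183, 183, 183, 183, 183, 183, 183, 183, 183, 183, 182, 170, 142, 122, 134, 161, 178, 183, 183, 183, 183, 183, 183, 180, 170, 158, 151, 150, 149, 150, 150, 150, 151, 152, 152]
70 [137, 137, 135, 134, 132, 130, 133, 149, 170, 181, 183, 184, 183, 183, 184, 183, 174, 160, 159, 176, 184, 182, 165, 118, 70, 59, 60, 60, 62, 61, 61, 60, 59, 65, 98, 146, 174, 169, 140, 131, 160, 179, 183, 184, 183, 184, 184, 183, 180, 171, 158, 152, 151, 150, 151, 151, 151, 152, 152, 152]
125 [139, 139, 139, 137, 135, 133, 133, 131, 135, 151, 171, 183, 186, 186, 185, 186, 185, 180, 162, 155, 175, 185, 186, 186, 186, 186, 185, 185, 185, 186, 186, 186, 186, 186, 186, 186, 184, 172, 145, 135, 158, 178, 185, 185, 185, 186, 185, 185, 180, 165, 151, 147, 147, 150, 151, 152, 152, 151, 152, 152]
135 [147, 147, 147, 146, 144, 142, 140, 139, 138, 146, 166, 181, 186, 186, 186, 186, 186, 182, 170, 161, 175, 185, 186, 186, 186, 186, 185, 185, 185, 186, 186, 186, 186, 186, 186, 185, 179, 163, 148
[... 626 characters left out ...]
 186, 186, 186, 186, 186, 186, 180, 164, 153, 152, 153, 153, 152, 151, 150, 150, 151, 154]
185 [138, 138, 139, 140, 140, 139, 138, 138, 138, 131, 115, 115, 133, 144, 143, 140, 138, 139, 138, 132, 125, 128, 134, 136, 136, 136, 136, 135, 135, 136, 137, 138, 138, 138, 136, 136, 137, 134, 125, 125, 148, 176, 186, 187, 186, 186, 186, 186, 179, 164, 153, 153, 153, 152, 151, 150, 149, 149, 151, 155]
195 [138, 138, 138, 138, 139, 140, 139, 137, 138, 136, 125, 111, 119, 134, 139, 139, 138, 138, 138, 134, 122, 117, 127, 135, 136, 135, 135, 136, 135, 135, 136, 137, 137, 138, 136, 135, 133, 128, 122, 118, 118, 130, 134, 134, 136, 136, 136, 134, 128, 114, 106, 106, 106, 107, 105, 102, 102, 103, 105, 111]
```

View pics/a4.png

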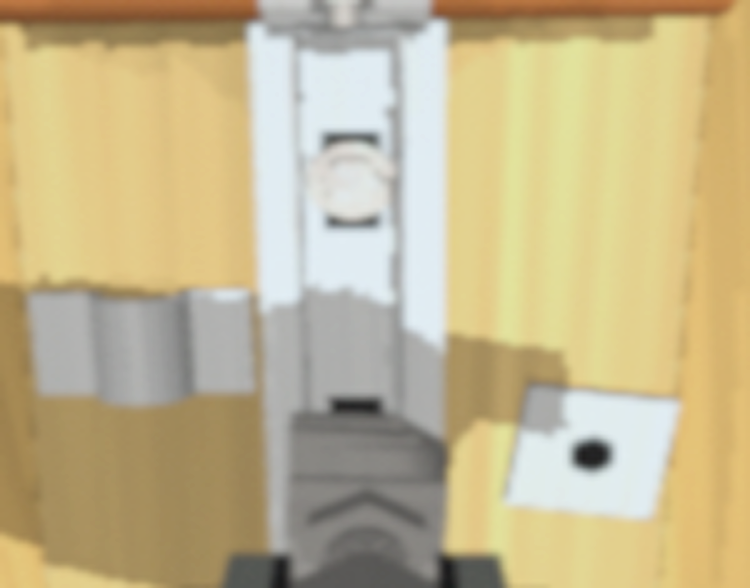

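```bash
cat >> h.py <<'E'
def intool(p): # uses current tool pose
    t,M=tool(); return M.T@(np.asarray(p)-t)*1000
E
python3 - <<'E'
from h import *
f=load('w3'); g=f['img'].astype(float).mean(2)
z=.0553
def dip(v,a,b):
    s=g[v,a:b]; w=np.clip(s.max()-12-s,0,None); return (w*np.arange(a,b)).sum()/w.sum()
def edge(v,a,b,th):
    s=g[v,a:b]; i=np.where(np.diff(np.sign(s-th)))[0][0]; return a+i+(th-s[i])/(s[i+1]-s[i])
rows=[122,126,130,134,138,142,146,150,164,168,172,176,178]
L=[];Rr=[];O=[]
for v in rows:
    l=dip(v,304,314);q=dip(v,324,334); ol=edge(v,294,306,163); orr=edge(v,336,345,168)
    a,b,c,d=[onz(f,x,v,z)[:2] for x in (l,q,ol,orr)]
    L.append((a+b)/2);O.append((c+d)/2)
    print(v,round(l,2),round(q,2),round(ol,2),round(orr,2),'w',np.linalg.norm(a-b).round(4),np.linalg.norm(c-d).round(4))
for P in (L,O):
    P=np.array(P); vx,vy,x0,y0=cv2.fitLine(P.astype(np.float32),cv2.DIST_L2,0,1e-4,1e-4).ravel()
    if vy<0: vx,vy=-vx,-vy
    print('dir',np.degrees(np.arctan2(vy,vx)),'x at y=-.196',x0+vx/vy*(-.196-y0), 'res',np.abs((P-[x0,y0])@[vy,-vx]).max())
# board edges
for p in [(247,14),(398,14)]: print(onz(f,*p,.012))
# clamp hole corners
print('bolt', onz(f,320,153,.017),'dark slot',onz(f,250+355/5,110+405/4.2,.015))
E
```

```text
122 310.61 328.04 299.48 338.76 w 0.0183 0.0413
126 308.62 328.82 299.58 338.84 w 0.0213 0.0415
130 308.67 328.95 299.84 339.03 w 0.0215 0.0416
134 309.02 329.2 299.82 338.77 w 0.0215 0.0415
138 308.8 328.68 299.91 338.78 w 0.0213 0.0416
142 309.29 326.27 299.92 338.77 w 0.0182 0.0417
146 309.95 328.24 300.17 338.78 w 0.0197 0.0416
150 310.06 328.33 300.3 338.78 w 0.0198 0.0417
164 309.65 327.12 300.64 338.78 w 0.0192 0.0419
168 309.76 329.33 300.76 338.77 w 0.0216 0.042
172 309.84 328.88 300.98 338.8 w 0.0211 0.0419
176 310.0 328.82 300.98 338.73 w 0.021 0.042
178 311.33 328.93 301.14 338.76 w 0.0196 0.042
dir 84.267624 x at y=-.196 0.5519771 res 0.0012463842187257523
dir 84.27008 x at y=-.196 0.5525104 res 0.00017647962074454388
[0.49868779 0.03864659 0.012     ]
[0.66098498 0.02058015 0.012     ]
bolt [ 0.56042335 -0.11772323  0.017     ] dark slot [ 0.5538695  -0.18675085  0.015     ]
```

Run:
```python
from h import *
to([0.5529,-.192,.12],84.3)
```

```text
shift [-41.79  -1.91  99.43] turn -0.6981941158413747 yaw now 83.6 tilt 0.03
```

Emit:
send_rows:
  moves: [-20,-1,20,-0.4,-42,-1.9,50,-0.7,-42,-1.9,80,-0.7,-42,-1.9,98,-0.7,-42,-1.9,98,-0.7,-42,-1.9,98,-0.7]

```text
clock: 6.8
tcp_pos: [0.5535, -0.193, 0.1223]
orientation: [2.33, 2.105, 0.002]
contact_force: [0.6, -0.3, -0.8]
grip_width: 0.0162
```

Run:
```python
from h import *
f=snap('wrist','w4'); to([0.5529,-.192,.12],84.3)
a=cv2.resize(f['img'][60:260,230:430],None,fx=3,fy=3,interpolation=cv2.INTER_CUBIC)
a=cv2.convertScaleAbs(a,alpha=1.3,beta=10)
cv2.imwrite('pics/a5.png',a[:,:,::-1])
s=snap('scene','s4')
a=cv2.resize(s['img'][100:230,190:350],None,fx=5,fy=5,interpolation=cv2.INTER_CUBIC)
cv2.imwrite('pics/a6.png',a[:,:,::-1])
```

```text
shift [ 1.04 -0.83  2.47] turn -0.1148581224647387 yaw now 84.19 tilt 0.12
```

View pics/a5.png

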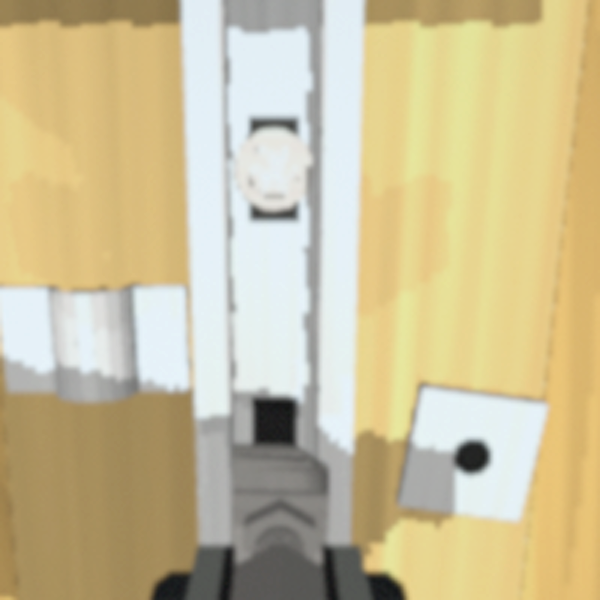

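View pics/a6.png

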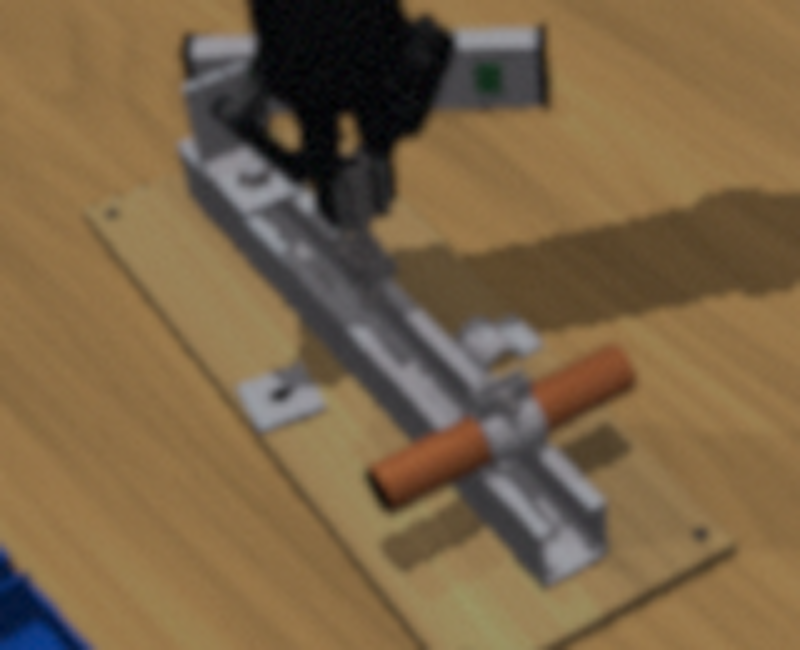

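Run:
```python
from h import *
f=load('w4'); g=f['img'].astype(float).mean(2)
t,M=tool(); print(t)
A=lambda x,y:(230+(x+.5)/3-.5,60+(y+.5)/3-.5)
zn=t[2]-.0225
for x,y in [(232,510),(328,510),(232,455)]: print('nut',intool(onz(f,*A(x,y),zn)).round(2))
def edge(v,a,b,th):
    s=g[v,a:b]; i=np.where(np.diff(np.sign(s-th)))[0][0]; return a+i+(th-s[i])/(s[i+1]-s[i])
for z in (.0535,.0575):
  for v in [85,100,115,130,145,165,185]:
    try: ol=edge(v,286,300,163)
    except: ol=np.nan
    orr=edge(v,346,356,168)
    c,d=intool(onz(f,ol,v,z)),intool(onz(f,orr,v,z)); print(z,v,round(ol,2),round(orr,2),((c+d)/2).round(2)[:2],np.linalg.norm(c-d).round(2))
for v in (100,130,160,190,195): print(v,g[v,284:360].astype(int).tolist())
for v in (215,225,232): print(v,g[v,290:350].astype(int).tolist())
```

```text
[ 0.55358989 -0.19316778  0.12249696]
nut [ 7.65 -9.49 22.48]
nut [ 7.67 10.87 22.52]
nut [19.99 -9.3  22.48]
0.0535 85 291.49 349.5 [97.3  -1.18] 40.55
0.0535 100 291.78 349.28 [87.44 -1.16] 40.8
0.0535 115 292.41 349.06 [77.29 -1.02] 40.8
0.0535 130 292.73 348.55 [66.81 -1.1 ] 40.83
0.0535 145 293.36 348.09 [56.01 -1.04] 40.66
0.0535 165 291.13 347.54 [41.07 -2.11] 42.8
0.0535 185 292.13 347.19 [25.48 -1.89] 42.69
0.0575 85 291.49 349.5 [96.92 -1.14] 39.78
0.0575 100 291.78 349.28 [87.25 -1.13] 40.03
0.0575 115 292.41 349.06 [77.29 -0.99] 40.03
0.0575 130 292.73 348.55 [67.01 -1.07] 40.06
0.0575 145 293.36 348.09 [56.42 -1.02] 39.89
0.0575 165 291.13 347.54 [41.76 -2.06] 41.99
0.0575 185 292.13 347.19 [26.46 -1.84] 41.88
100 [125, 123, 123, 123, 122, 121, 126, 146, 167, 174, 175, 175, 175, 175, 175, 175, 175, 175, 175, 169, 150, 142, 161, 173, 175, 175, 175, 173, 158, 116, 75, 69, 70, 70, 69, 71, 70, 70, 70, 70, 69, 69, 69, 71, 90, 131, 163, 164, 142, 120, 113, 111, 119, 147, 167, 174, 175, 175, 175, 175, 175, 175, 175, 175, 175, 171, 160, 147, 142, 143, 142, 142, 143, 142, 142, 14
[... 1607 characters left out ...]
6, 95, 94, 94, 94, 93, 94, 94, 93, 91, 91, 90, 89, 89, 88, 87, 86, 84, 84, 84, 83, 81, 78, 71, 67, 69, 77, 89, 107, 122, 126, 127, 127, 128, 127, 123, 114, 103, 99]
225 [88, 88, 88, 88, 93, 108, 124, 130, 129, 129, 128, 127, 128, 129, 129, 127, 119, 105, 95, 93, 93, 92, 93, 92, 91, 91, 91, 90, 91, 90, 89, 88, 86, 85, 85, 87, 89, 89, 89, 89, 89, 89, 88, 87, 87, 87, 86, 85, 88, 101, 119, 126, 126, 127, 128, 128, 123, 111, 101, 99]
232 [89, 89, 88, 89, 92, 104, 121, 128, 130, 131, 128, 127, 128, 129, 129, 128, 120, 104, 95, 93, 91, 84, 73, 65, 63, 66, 71, 77, 84, 88, 90, 93, 94, 95, 94, 93, 91, 84, 76, 68, 64, 63, 67, 72, 80, 89, 92, 93, 97, 110, 122, 126, 127, 127, 127, 127, 122, 108, 100, 99]
```

Emit:
send_rows:
  moves: [0,-1.7,0,-0.2,0,-1.7,10,-0.2,0,-1.7,20,-0.2,0,-1.7,27,-0.2,0,-1.7,29,-0.2,0,-1.7,29,-0.2,0,-1.7,29,-0.2]

```text
clock: 7.78
tcp_pos: [0.5512, -0.1931, 0.0926]
orientation: [2.328, 2.109, 0.0]
contact_force: [-0.6, -0.1, -1.5]
grip_width: 0.0161
```

Run:
```python
from h import *
f=snap('wrist','w5'); to([0.5529,-.192,.092],84.3)
a=cv2.resize(f['img'][120:260,240:400],None,fx=5,fy=4.2,interpolation=cv2.INTER_CUBIC)
a=cv2.convertScaleAbs(a,alpha=1.5,beta=10)
cv2.imwrite('pics/a7.png',a[:,:,::-1])
t,M=tool();print(t,r.get_obs()['contact_force'])
g=f['img'].astype(float).mean(2)
for v in (190,200,215,222,228): print(v,g[v,280:365].astype(int).tolist())
```

```text
shift [1.25 1.62 0.58] turn 0.03708266160822404 yaw now 84.34 tilt 0.03
[ 0.55116414 -0.19308341  0.09257573] [-0.11825704 -0.08161245 -1.85271198]
190 [177, 176, 177, 177, 177, 177, 177, 177, 177, 177, 176, 163, 142, 146, 166, 173, 174, 174, 175, 175, 175, 175, 175, 175, 175, 174, 167, 145, 119, 134, 162, 172, 173, 174, 173, 173, 173, 174, 174, 173, 173, 173, 173, 174, 174, 174, 174, 174, 175, 174, 172, 172, 173, 175, 176, 173, 161, 133, 116, 112, 108, 119, 150, 168, 172, 172, 173, 173, 174, 175, 175, 175, 175, 176, 175, 168, 155, 145, 144, 144, 143, 142, 141, 139, 140]
200 [98, 99, 98, 97, 97, 95, 95, 94, 93, 93, 93, 92, 94, 115, 146, 168, 174, 173, 173, 174, 174, 174, 174, 174, 175, 174, 168, 150, 120, 105, 108, 111, 113, 113, 113, 110, 106, 104, 105, 105, 105, 104, 105, 105, 105, 106, 107, 106, 108, 117, 126, 126, 126, 131, 133, 127, 117, 112, 112, 112, 108, 122, 149, 167, 172, 172, 172, 173, 173, 173, 173, 174, 175, 175, 173, 164, 152, 144, 144, 144, 142, 141, 140, 139, 139]
215 [94, 94, 93, 93, 92, 91, 90, 89, 89, 89, 88, 88, 89, 92, 101, 111, 114, 113, 114, 114, 115, 114, 115,
[... 317 characters left out ...]
, 89, 88, 90, 99, 109, 114, 114, 114, 114, 114, 114, 114, 115, 116, 115, 112, 103, 95, 92, 90, 92, 92, 91, 91, 90, 90, 91, 92, 94, 94, 93, 93, 93, 93, 94, 94, 94, 93, 92, 92, 91, 87, 83, 80, 78, 73, 68, 63, 71, 88, 108, 119, 121, 122, 124, 125, 125, 125, 126, 129, 139, 149, 151, 141, 118, 102, 99, 98, 97, 95, 93, 94, 94, 94]
228 [94, 94, 95, 93, 92, 91, 90, 90, 89, 88, 88, 88, 89, 92, 102, 113, 118, 117, 119, 121, 122, 123, 122, 123, 124, 124, 117, 105, 97, 95, 96, 96, 96, 96, 95, 95, 92, 89, 83, 77, 70, 65, 64, 62, 62, 65, 72, 81, 87, 91, 94, 96, 96, 96, 95, 96, 96, 95, 95, 94, 96, 112, 122, 125, 125, 125, 126, 125, 126, 127, 130, 133, 133, 128, 119, 106, 99, 99, 98, 96, 94, 93, 93, 94, 95]
```

View pics/a7.png

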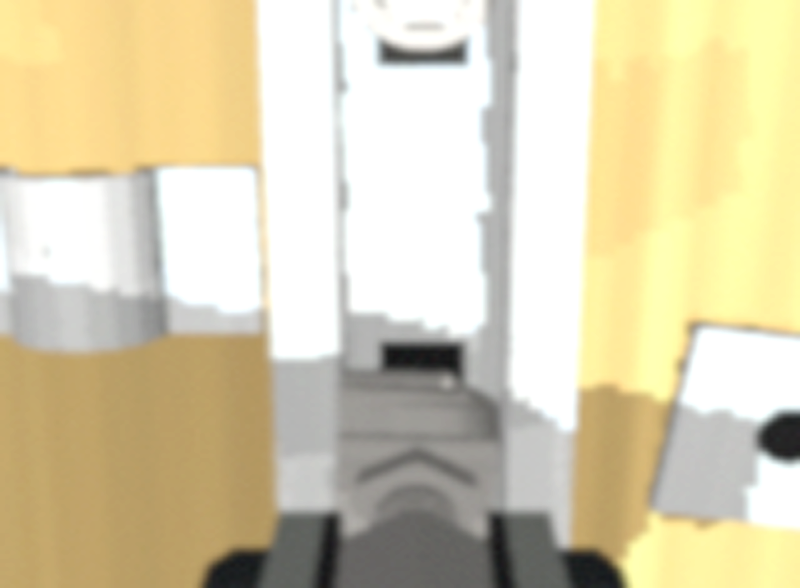

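Run:
```python
from h import *
f=load('w5'); g=f['img'].astype(float).mean(2); t,M=tool()
def edge(v,a,b,th):
    s=g[v,a:b]; i=np.where(np.diff(np.sign(s-th)))[0][0]; return a+i+(th-s[i])/(s[i+1]-s[i])
for v in (222,228,232): 
  for u in (edge(v,304,310,106),edge(v,338,344,107)): print('nut?',v,round(u,2),intool(onz(f,u,v,t[2]-.0225)).round(2),'as slot',intool(onz(f,u,v,.056)).round(2))
for v in (228,232): print('outer',[intool(onz(f,u,v,.0565)).round(2) for u in (edge(v,290,297,103),edge(v,350,358,112))])
for v in (130,145,160): 
  u,w=edge(v,286,296,150),edge(v,352,362,160); print(v,u,w,[intool(onz(f,k,v,.0565)).round(2) for k in (u,w)])
for y in (-9.6,11): print([proj(f,t+M@np.array([x,y,22.5])/1000).round(2) for x in (5,17)])
```

```text
nut? 222 306.72 [12.64 -9.5  22.49] as slot [  7.16 -10.35  36.57]
nut? 222 340.95 [12.66 12.11 22.51] as slot [ 7.18 13.1  36.58]
nut? 228 306.97 [ 8.56 -9.41 22.5 ] as slot [  2.73 -10.25  36.57]
nut? 228 340.67 [ 8.58 12.02 22.51] as slot [ 2.75 13.   36.58]
nut? 232 306.58 [ 5.81 -9.7  22.49] as slot [ -0.26 -10.56  36.57]
nut? 232 340.58 [ 5.82 12.01 22.51] as slot [-0.24 12.99 36.58]
outer [array([  2.93, -19.1 ,  36.07]), array([ 2.96, 22.52, 36.09])]
outer [array([ -0.05, -19.05,  36.07]), array([-2.000e-02,  2.247e+01,  3.609e+01])]
130 291.4 357.7560975609756 [array([ 68.26, -18.82,  36.06]), array([68.29, 22.21, 36.09])]
145 291.85 357.265306122449 [array([ 59.13, -18.84,  36.07]), array([59.16, 22.25, 36.09])]
160 289.44736842105266 356.6521739130435 [array([ 49.7 , -20.67,  36.06]), array([49.74, 22.21, 36.09])]
[array([306.76, 233.16]), array([306.45, 215.5 ])]
[array([338.97, 233.19]), array([339.33, 215.53])]
```

Emit:
send_rows:
  moves: [0,0.95,0,0,0,0.95,1,0,0,0.95,1,0,0,0.95,1,0,0,0.95,1,0,0,0.95,1,0]

```text
clock: 8.57
tcp_pos: [0.5519, -0.1931, 0.0913]
orientation: [-2.328, -2.109, 0.0]
contact_force: [0.2, -0.1, -1.2]
grip_width: 0.0159
```

```bash
cat > chk.py <<'E'
from h import *
import sys
f=snap('wrist',sys.argv[1]); g=f['img'].astype(float).mean(2); t,M=tool()
o=r.get_obs(); print(t,o['contact_force'].round(2),o['moment'].round(3))
def edge(v,a,b,th):
    s=g[v,a:b]; i=np.where(np.diff(np.sign(s-th)))[0]; return a+i[0]+(th-s[i[0]])/(s[i[0]+1]-s[i[0]]) if len(i) else np.nan
for v in (130,140,145,228,232):
  hi=v<180
  u=edge(v,284,298,150 if hi else 103); w=edge(v,348,362,160 if hi else 112); a,b=[intool(onz(f,k,v,.0565)) for k in (u,w)]
  print(v,'outer',a[:2].round(2),b[:2].round(2),'ctr',(a+b)[1].round(2)/2)
for v in (222,225,228,232): print(v,g[v,288:364].astype(int).tolist())
a=cv2.resize(f['img'][120:260,240:400],None,fx=5,fy=4.2,interpolation=cv2.INTER_CUBIC)
cv2.imwrite('pics/'+sys.argv[1]+'z.png',cv2.convertScaleAbs(a,alpha=1.5,beta=10)[:,:,::-1])
E
python3 chk.py w6
```

```text
[ 0.55187886 -0.19306429  0.09127015] [ 0.11  0.33 -1.49] [-0.011  0.017 -0.039]
130 outer [ 68.33 -19.57] [68.36 21.48] ctr 0.955
140 outer [ 62.32 -19.55] [62.35 21.52] ctr 0.985
145 outer [ 59.26 -19.6 ] [59.3  21.48] ctr 0.94
228 outer [  3.45 -19.95] [ 3.49 21.73] ctr 0.89
232 outer [  0.49 -19.84] [ 0.53 21.73] ctr 0.94
222 [89, 88, 89, 89, 92, 101, 111, 114, 114, 114, 114, 114, 114, 114, 115, 116, 116, 112, 104, 94, 91, 91, 91, 92, 92, 92, 90, 91, 91, 91, 92, 94, 94, 93, 93, 93, 93, 93, 94, 94, 93, 93, 92, 90, 87, 83, 80, 77, 73, 67, 66, 79, 102, 115, 117, 114, 112, 111, 112, 113, 115, 119, 123, 128, 130, 125, 113, 103, 100, 99, 98, 96, 94, 93, 93, 93]
225 [88, 88, 89, 88, 92, 106, 123, 128, 126, 118, 115, 114, 113, 114, 114, 115, 115, 112, 105, 96, 93, 92, 92, 93, 93, 92, 91, 92, 91, 90, 91, 91, 90, 89, 86, 84, 86, 89, 89, 89, 89, 90, 88, 88, 88, 88, 87, 87, 87, 86, 86, 94, 110, 121, 124, 122, 120, 120, 121, 122, 123, 125, 128, 130, 129, 122, 108, 100, 99, 99, 97, 95, 94, 93, 94, 93]
228 [89, 87, 89, 89, 93, 109, 126, 131, 130, 123, 118, 116, 117, 116, 116, 116, 115, 113, 106, 98, 96, 96, 95, 95, 96, 95, 95, 94, 92, 88, 83, 77, 70, 66, 63, 62, 63, 65, 72, 80, 87, 92, 95, 96, 96, 96, 96, 96, 95, 96, 94, 98, 110, 121, 125, 125, 125, 125, 126, 126, 126, 126, 128, 129, 128, 119, 107, 99, 98, 98, 96, 95, 94, 92, 93, 94]
232 [88, 88, 88, 88, 92, 104, 120, 129, 131, 129, 127, 127, 127, 127, 127, 127, 127, 124, 116, 101, 95, 94, 91, 84, 73, 66, 65, 67, 71, 78, 84, 89, 93, 94, 95, 94, 94, 93, 90, 85, 77, 69, 64, 62, 67, 72, 81, 88, 93, 93, 91, 95, 111, 121, 126, 125, 125, 125, 126, 125, 126, 127, 129, 129, 126, 117, 106, 99, 99, 98, 96, 95, 94, 94, 94, 95]
```

View pics/w6z.png

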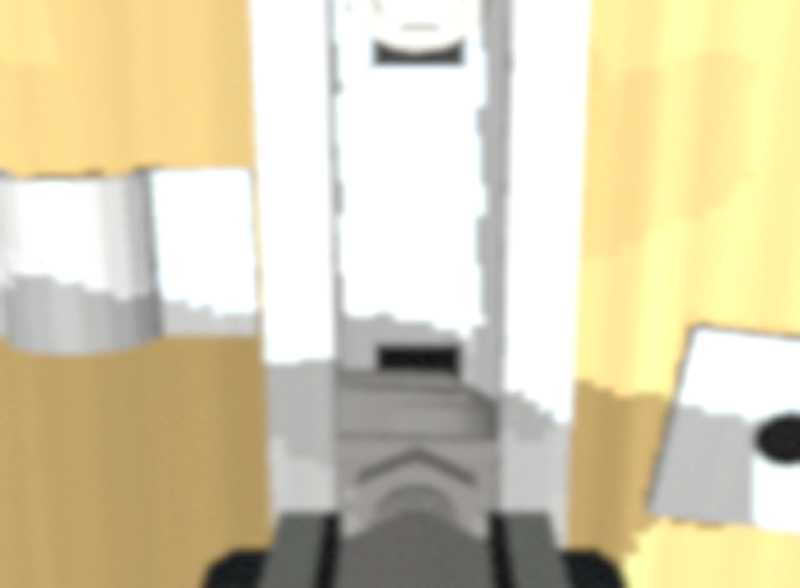

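Emit:
send_rows:
  moves: [0,0,1.5,0,0,0,3,0,0,0,4.5,0,0,0,6,0,0,0,6,0]

```text
clock: 9.25
tcp_pos: [0.552, -0.1931, 0.0852]
orientation: [2.328, 2.109, 0.0]
contact_force: [0.2, 0.4, -1.7]
grip_width: 0.0161
```

```bash
python3 chk.py w7 | head -6
```

```text
[ 0.55198864 -0.19311656  0.0852706 ] [ 0.48 -0.66 -1.13] [-0.075 -0.099 -0.03 ]
130 outer [ 68.68 -19.68] [68.72 21.51] ctr 0.91
140 outer [ 62.87 -19.67] [62.91 21.4 ] ctr 0.865
145 outer [ 59.93 -19.71] [59.96 21.42] ctr 0.86
228 outer [  6.03 -19.51] [ 6.07 21.76] ctr 1.125
232 outer [  3.17 -20.01] [ 3.21 21.86] ctr 0.925
```

Emit:
send_rows:
  moves: [0,0,1.5,0,0,0,3,0,0,0,4.5,0,0,0,6,0,0,0,7,0,0,0,7,0]

```text
clock: 10.05
tcp_pos: [0.552, -0.1931, 0.0782]
orientation: [2.328, 2.109, 0.0]
contact_force: [1.1, -0.1, -2.4]
grip_width: 0.016
```

```bash
python3 chk.py w8 | head -6
```

```text
[ 0.55200437 -0.19305147  0.07823557] [ 2.44 -0.42 -2.07] [-0.039 -0.357 -0.011]
130 outer [ 68.96 -19.71] [68.99 21.54] ctr 0.915
140 outer [ 63.39 -19.63] [63.42 21.37] ctr 0.875
145 outer [ 60.56 -19.64] [60.59 21.33] ctr 0.845
228 outer [  8.85 -19.55] [ 8.89 21.63] ctr 1.045
232 outer [  6.11 -19.49] [ 6.15 21.58] ctr 1.045
```

View pics/w8z.png

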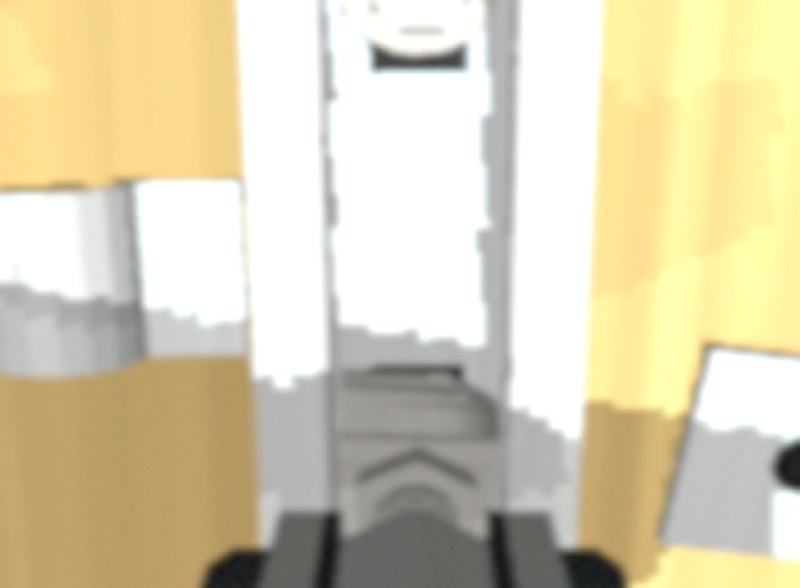

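Emit:
send_rows:
  moves: [0,0.4,0,0,0,0.4,0,0,0,0.4,0,0,0,0.4,2,0,0,0.4,4,0,0,0.4,4,0,0,0.4,4,0]

```text
clock: 10.98
tcp_pos: [0.5523, -0.1932, 0.0744]
orientation: [-2.328, -2.109, -0.0]
contact_force: [-0.8, -0.3, 2.1]
grip_width: 0.0161
```

```bash
python3 chk.py w9 | head -6;python3 chk.py w9b | head -1
```

```text
[ 0.55229199 -0.19317787  0.0744274 ] [-0.74  0.08  1.74] [0.018 0.223 0.01 ]
130 outer [ 69.17 -19.95] [69.21 21.19] ctr 0.62
140 outer [ 63.73 -19.93] [63.76 21.08] ctr 0.575
145 outer [ 60.97 -19.95] [61.   21.14] ctr 0.595
228 outer [ 10.44 -19.73] [10.48 21.76] ctr 1.015
232 outer [  7.76 -19.82] [ 7.8  21.26] ctr 0.72
[ 0.55228084 -0.19315387  0.07440314] [-1.   -0.04  3.14] [ 0.032  0.244 -0.017]
```

Emit:
send_rows:
  moves: [0,-0.1,1,0,0,-0.1,2,0,0,-0.1,3,0,0,-0.1,3,0,0,-0.1,3,0]

```text
clock: 11.7
tcp_pos: [0.5523, -0.1932, 0.0715]
orientation: [2.328, 2.109, 0.0]
contact_force: [-1.2, 0.6, 6.6]
grip_width: 0.0162
```

```bash
python3 chk.py w10 | head -6;python3 chk.py w10b | head -1
```

```text
[ 0.55231643 -0.19322429  0.07156555] [-1.34  0.26  5.69] [0.148 0.411 0.009]
130 outer [ 69.34 -19.99] [69.37 21.12] ctr 0.56
140 outer [ 63.99 -19.92] [64.03 21.08] ctr 0.58
145 outer [ 61.28 -20.  ] [61.31 21.04] ctr 0.52
228 outer [ 11.66 -19.83] [11.7  21.55] ctr 0.86
232 outer [  9.03 -19.84] [ 9.07 21.23] ctr 0.695
[ 0.55234117 -0.193189    0.07156013] [-1.61  0.54  5.68] [0.09  0.394 0.088]
```

Emit:
send_rows:
  moves: [0,-0.1,1,0,0,-0.1,2,0,0,-0.1,3.2,0,0,-0.1,3.2,0,0,-0.1,3.2,0]

```text
clock: 12.42
tcp_pos: [0.5524, -0.1933, 0.0688]
orientation: [2.328, 2.109, 0.001]
contact_force: [-2.4, 0.4, 9.1]
grip_width: 0.0165
```

```bash
python3 chk.py w11 | head -6;python3 chk.py w11b | head -1; python3 -c "
from h import *
snap('scene','s11')
a=cv2.resize(load('s11')['img'][100:230,190:350],None,fx=5,fy=5,interpolation=cv2.INTER_CUBIC);cv2.imwrite('pics/s11z.png',a[:,:,::-1])"
```

```text
[ 0.55237224 -0.19326354  0.06875337] [-2.35 -0.23  8.73] [ 0.249  0.597 -0.028]
130 outer [ 69.46 -20.05] [nan nan] ctr nan
140 outer [ 64.21 -20.02] [64.24 21.06] ctr 0.515
145 outer [ 61.54 -20.07] [61.57 20.99] ctr 0.455
228 outer [ 12.81 -19.92] [12.84 21.62] ctr 0.85
232 outer [ 10.22 -19.87] [10.26 21.28] ctr 0.705
[ 0.55238047 -0.19325544  0.06875507] [-1.76 -0.    9.27] [0.197 0.647 0.021]
```

View pics/w11z.png

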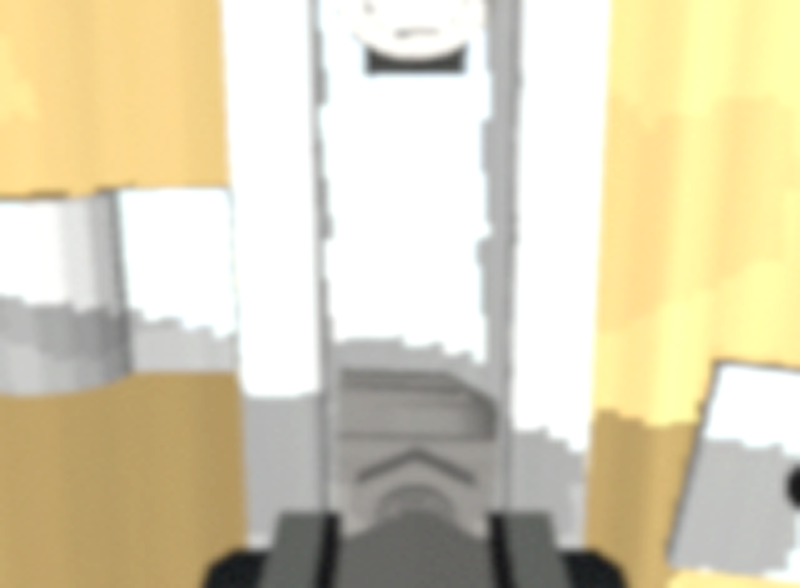

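Emit:
send_rows:
  moves: [0,-0.2,0.8,0,0,-0.2,0.8,0,0,-0.2,0.8,8,0,-0.2,0.8,16,0,-0.2,0.8,24,0,-0.2,0.8,30,0,-0.2,0.8,30,0,-0.2,0.8,30]

```text
clock: 13.58
tcp_pos: [0.5529, -0.1934, 0.0682]
orientation: [2.794, 1.434, 0.002]
contact_force: [-1.0, 0.8, 9.6]
grip_width: 0.0165
```

```bash
python3 -c "
from h import *
o=r.get_obs();print(o['tcp_pos'],o['contact_force'].round(2),o['moment'].round(3),o['grip_width']);to([.5524,-.1932,.068],54.3);f=snap('wrist','w12')
a=cv2.resize(f['img'][120:260,240:400],None,fx=5,fy=4.2,interpolation=cv2.INTER_CUBIC)
cv2.imwrite('pics/w12z.png',cv2.convertScaleAbs(a,alpha=1.5,beta=10)[:,:,::-1])"
```

```text
[ 0.55288273 -0.19336064  0.06822187] [-1.04  0.77  9.56] [ 0.231  0.366 -0.019] 0.016493102425021656
shift [-0.15 -0.49  0.22] turn 0.044329463667793334 yaw now 54.34 tilt 0.11
```

View pics/w12z.png

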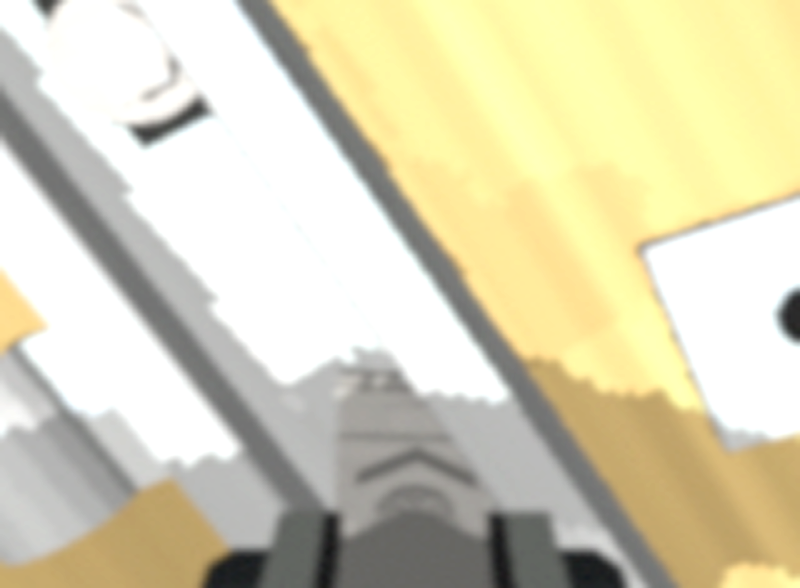

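Emit:
send_rows:
  moves: [-0.1,-0.3,0.2,9,-0.1,-0.3,0.2,18,-0.1,-0.3,0.2,27,-0.1,-0.3,0.2,36,-0.1,-0.3,0.2,44,-0.1,-0.3,0.2,44,-0.1,-0.3,0.2,44]

```text
clock: 14.5
tcp_pos: [0.5524, -0.193, 0.0679]
orientation: [-3.129, -0.283, -0.002]
contact_force: [-1.8, 1.3, 10.9]
grip_width: 0.0161
```

```bash
python3 -c "
from h import *
o=r.get_obs();print(o['tcp_pos'],o['contact_force'].round(2),o['moment'].round(3),o['grip_width']);to([.5524,-.1932,.068],-5.7)"
```

```text
[ 0.55237964 -0.19295766  0.0678567 ] [-1.78  1.3  10.89] [ 0.448  0.34  -0.009] 0.016139403985500667
shift [-0.02  0.24 -0.14] turn 16.04994261988631 yaw now 10.35 tilt 0.08
```

Emit:
send_rows:
  moves: [0,0,0,8,0,0,0,13,0,0,0,16,0,0,0,16,0,0,0,16]

```text
clock: 15.12
tcp_pos: [0.5524, -0.193, 0.0679]
orientation: [-3.137, 0.155, -0.002]
contact_force: [-1.6, 1.6, 10.6]
grip_width: 0.0163
```

```bash
python3 -c "
from h import *
o=r.get_obs();print(o['tcp_pos'],o['contact_force'].round(2),o['moment'].round(3),o['grip_width']);to([.5524,-.1932,.068],-5.7)
f=snap('wrist','w13')
a=cv2.resize(f['img'][120:260,240:400],None,fx=5,fy=4.2,interpolation=cv2.INTER_CUBIC)
cv2.imwrite('pics/w13z.png',cv2.convertScaleAbs(a,alpha=1.5,beta=10)[:,:,::-1])"
```

```text
[ 0.55237127 -0.19296823  0.06789407] [-1.62  1.65 10.6 ] [0.43  0.311 0.051] 0.0162923857702748
shift [ 0.05  0.23 -0.11] turn 0.060617577995799365 yaw now -5.64 tilt 0.08
```

View pics/w13z.png

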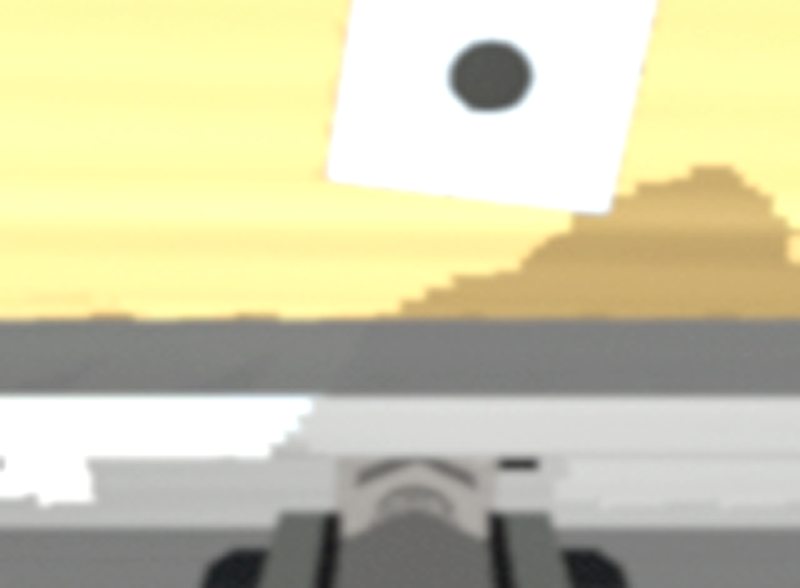

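Emit:
send_rows:
  moves: [0,0.1,-1,0,0,0.1,-2,0,0,0.1,-3,0,0,0.1,-4,0,0,0.1,-4,0,0,0.1,-4,0]

```text
clock: 15.92
tcp_pos: [0.5523, -0.1929, 0.0715]
orientation: [-3.138, 0.154, -0.002]
contact_force: [-0.2, 1.6, 7.2]
grip_width: 0.0162
```

```bash
python3 -c "
from h import *
o=r.get_obs();print(o['tcp_pos'],o['contact_force'].round(2),o['moment'].round(3),o['grip_width']);to([.5524,-.1932,.068],-5.7)"
```

```text
[ 0.55230125 -0.19292352  0.07145102] [-0.16  1.57  7.17] [ 0.398 -0.044  0.007] 0.01617790162647617
shift [0.12 0.27 3.45] turn 0.06414726479309252 yaw now -5.64 tilt 0.07
```

Emit:
send_rows:
  moves: [0,0,-0.5,0,0,0,-1,0,0,0,-1.5,0,0,0,-1.5,0,0,0,-1.5,0]

```text
clock: 16.55
tcp_pos: [0.5521, -0.1929, 0.0727]
orientation: [-3.138, 0.155, -0.001]
contact_force: [1.8, 1.1, 4.3]
grip_width: 0.0162
```

```bash
python3 -c "
from h import *
o=r.get_obs();print(o['tcp_pos'],o['contact_force'].round(2),o['moment'].round(3),o['grip_width'])"
```

```text
[ 0.5520863  -0.19293831  0.07269401] [1.84 1.07 4.31] [ 0.405 -0.676  0.049] 0.016206387519307603
```

Emit:
send_rows:
  moves: [0,0,-0.5,0,0,0,-1,0,0,0,-1,0,0,0,-1,0]

```text
clock: 17.05
tcp_pos: [0.5518, -0.193, 0.0734]
orientation: [3.138, -0.155, 0.0]
contact_force: [4.8, 0.2, -2.3]
grip_width: 0.0161
```

```bash
python3 -c "
from h import *
o=r.get_obs();print(o['tcp_pos'],o['contact_force'].round(2),o['moment'].round(3),o['grip_width']);to([.5524,-.1932,.068],-5.7)
f=snap('wrist','w14')
a=cv2.resize(f['img'][120:260,240:400],None,fx=5,fy=4.2,interpolation=cv2.INTER_CUBIC)
cv2.imwrite('pics/w14z.png',cv2.convertScaleAbs(a,alpha=1.5,beta=10)[:,:,::-1])"
```

```text
[ 0.55180843 -0.1930167   0.07336364] [ 4.8   0.24 -2.27] [ 0.092 -1.269 -0.003] 0.016101259832106096
shift [0.61 0.12 5.36] turn 0.05140425606759891 yaw now -5.65 tilt 0.02
```

View pics/w14z.png

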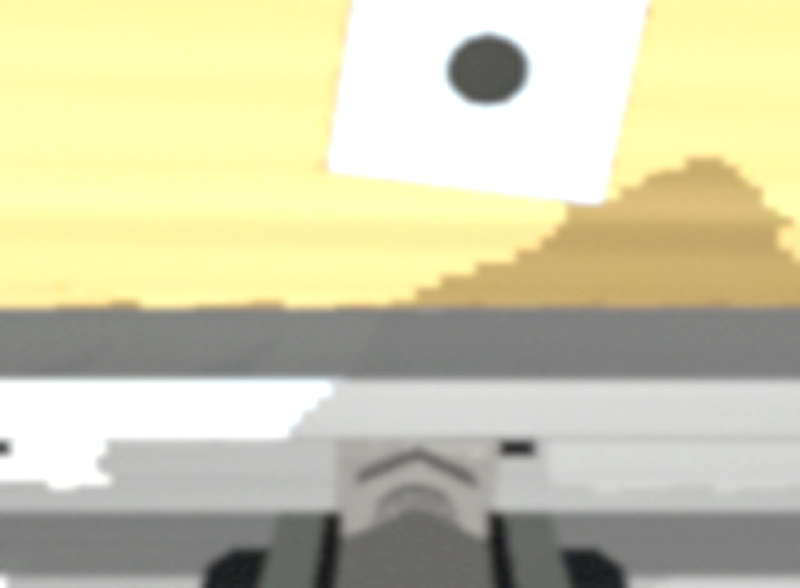

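Emit:
send_rows:
  moves: [0.4,0,0,0,0.8,0,0,0,0.8,0,-0.4,0,0.8,0,-0.8,0,0.8,0,-0.8,0]

```text
clock: 17.73
tcp_pos: [0.5519, -0.193, 0.0735]
orientation: [3.137, -0.155, -0.002]
contact_force: [5.7, -0.7, -10.7]
grip_width: 0.0162
```

```bash
python3 -c "
from h import *
o=r.get_obs();print(o['tcp_pos'],o['contact_force'].round(2),o['moment'].round(3),o['grip_width'])"
```

```text
[ 0.5518808  -0.19299029  0.07351832] [  5.68  -0.7  -10.72] [-0.114 -1.331  0.016] 0.016205801315558533
```

Emit:
send_rows:
  moves: [0.4,0,-0.1,0,0.8,0,-0.2,0,0.8,0,-0.2,0,0.8,0,-0.2,0,0.8,0,-0.2,0]

```text
clock: 18.35
tcp_pos: [0.552, -0.1929, 0.0736]
orientation: [-3.138, 0.155, 0.004]
contact_force: [2.3, -2.7, -22.8]
grip_width: 0.016
```

```bash
python3 -c "
from h import *
o=r.get_obs();print(o['tcp_pos'],o['contact_force'].round(2),o['moment'].round(3),o['grip_width'])"
```

```text
[ 0.55198656 -0.19294613  0.07363193] [  2.32  -2.75 -22.78] [-0.472 -0.773  0.037] 0.016012822872884212
```

Emit:
send_rows:
  moves: [0,0,0.8,0,0,0,0.8,0,0,0,0.8,0]

```text
clock: 18.73
tcp_pos: [0.5522, -0.193, 0.0736]
orientation: [-3.137, 0.155, 0.003]
contact_force: [-1.4, 0.1, -15.8]
grip_width: 0.0162
```

```bash
python3 -c "
from h import *
o=r.get_obs();print(o['tcp_pos'],o['contact_force'].round(2),o['moment'].round(3),o['grip_width'])"
```

```text
[ 0.55220966 -0.19300589  0.07357334] [ -1.43   0.14 -15.83] [-0.011  0.325 -0.006] 0.016183796018898553
```

Emit:
send_rows:
  moves: [0,0,0.5,0,0,0,1,0,0,0,1,0,0,0,1,0]

```text
clock: 19.23
tcp_pos: [0.5526, -0.1932, 0.0735]
orientation: [-3.136, 0.156, 0.001]
contact_force: [-5.9, 2.3, -4.0]
grip_width: 0.0162
```

```bash
python3 -c "
from h import *
o=r.get_obs();print(o['tcp_pos'],o['contact_force'].round(2),o['moment'].round(3),o['grip_width'])"
```

```text
[ 0.55260688 -0.19316586  0.07347173] [-5.89  2.35 -4.04] [0.517 1.284 0.021] 0.016214293908371445
```

Emit:
send_rows:
  moves: [-0.4,-0.1,0.1,0,-0.8,-0.2,0.2,0,-0.8,-0.2,0.2,0,-0.8,-0.2,0.2,0]

```text
clock: 19.73
tcp_pos: [0.5525, -0.1931, 0.0734]
orientation: [-3.137, 0.155, -0.001]
contact_force: [-5.5, 2.6, -1.8]
grip_width: 0.0158
```

```bash
python3 -c "
from h import *
o=r.get_obs();print(o['tcp_pos'],o['contact_force'].round(2),o['moment'].round(3),o['grip_width'])"
```

```text
[ 0.5525326  -0.1931301   0.07338775] [-5.49  2.55 -1.77] [0.637 1.27  0.035] 0.015784969312299568
```

Emit:
send_rows:
  moves: [-0.4,-0.2,0,0,-0.8,-0.3,0,0,-0.8,-0.3,0,0,-0.8,-0.3,0,0]

```text
clock: 20.23
tcp_pos: [0.5525, -0.1931, 0.0733]
orientation: [3.137, -0.155, 0.003]
contact_force: [-2.5, 0.4, 3.0]
grip_width: 0.0162
```

```bash
python3 -c "
from h import *
o=r.get_obs();print(o['tcp_pos'],o['contact_force'].round(2),o['moment'].round(3),o['grip_width'])"
```

```text
[ 0.55246481 -0.1930606   0.07331706] [-2.51  0.43  3.02] [ 0.331  0.729 -0.007] 0.016168677403020613
```

Emit:
send_rows:
  moves: [-0.3,0,-0.2,0,-0.3,0,-0.2,0,-0.3,0,-0.2,0,-0.3,0,-0.2,0]

```text
clock: 20.72
tcp_pos: [0.5521, -0.1929, 0.0732]
orientation: [3.137, -0.155, 0.002]
contact_force: [0.7, -0.5, 3.1]
grip_width: 0.016
```

```bash
python3 -c "
from h import *
o=r.get_obs();print(o['tcp_pos'],o['contact_force'].round(2),o['moment'].round(3),o['grip_width']);to([.5524,-.193,.073],-5.7)"
```

```text
[ 0.55209623 -0.19294211  0.0731562 ] [ 0.73 -0.47  3.08] [-0.076 -0.029  0.002] 0.016028849930794814
shift [0.31 0.03 0.16] turn 0.04047658099634077 yaw now -5.66 tilt 0.1
```

Emit:
send_rows:
  moves: [0,0,0,0,0,0,0,0,0,0,0,0,0,0,0,0]
  hand: 0.3
  newtons: 20

```text
clock: 21.22
tcp_pos: [0.5512, -0.1925, 0.0727]
orientation: [-3.138, 0.155, 0.0]
contact_force: [-0.1, 0.6, 0.7]
grip_width: 0.0596
```

```bash
python3 -c "
from h import *
o=r.get_obs();print(o['tcp_pos'],o['contact_force'].round(2),o['moment'].round(3),o['grip_width']);f=snap('wrist','w15')
a=cv2.resize(f['img'][120:320,220:420],None,fx=3,fy=3,interpolation=cv2.INTER_CUBIC)
cv2.imwrite('pics/w15z.png',cv2.convertScaleAbs(a,alpha=1.5,beta=10)[:,:,::-1])"
```

```text
[ 0.55124427 -0.1924908   0.07265932] [-0.09  0.6   0.65] [ 0.02  -0.003  0.022] 0.05958710081340495
```

View pics/w15z.png

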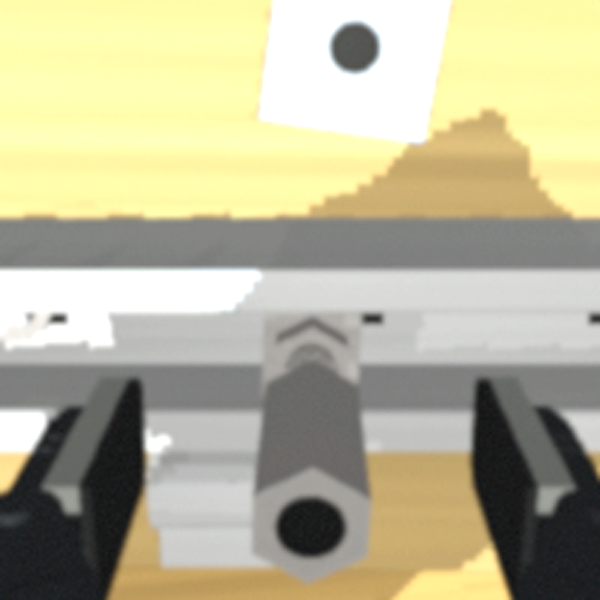

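Emit:
send_rows:
  moves: [0,0,-10,0,0,0,-40,0,0,0,-80,0,0,0,-120,0,0,0,-150,0,0,0,-150,0,0,0,-150,0,0,0,-150,0]

```text
clock: 22.28
tcp_pos: [0.5507, -0.1922, 0.2218]
orientation: [-3.137, 0.155, 0.003]
contact_force: [0.1, 0.0, -0.5]
grip_width: 0.06
```

Run:
```python
from h import *
f=snap('wrist','w16'); g=snap('scene','s16'); o=r.get_obs(); print(o['tcp_pos'],o['contact_force'].round(2))
a=cv2.resize(f['img'][150:350,220:420],None,fx=3,fy=3,interpolation=cv2.INTER_CUBIC)
b=cv2.resize(g['img'][90:240,190:340],None,fx=4,fy=4,interpolation=cv2.INTER_CUBIC)
cv2.imwrite('pics/f1.png',cv2.convertScaleAbs(a,alpha=1.4,beta=10)[:,:,::-1]);cv2.imwrite('pics/f2.png',cv2.convertScaleAbs(b,alpha=1.4,beta=10)[:,:,::-1])
```

```text
[ 0.55085142 -0.19240028  0.22199265] [-0.66 -0.15  0.26]
```

View pics/f1.png

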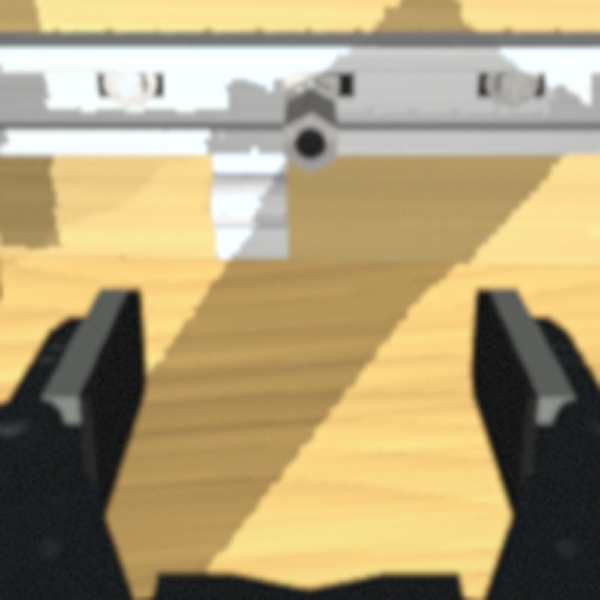

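View pics/f2.png

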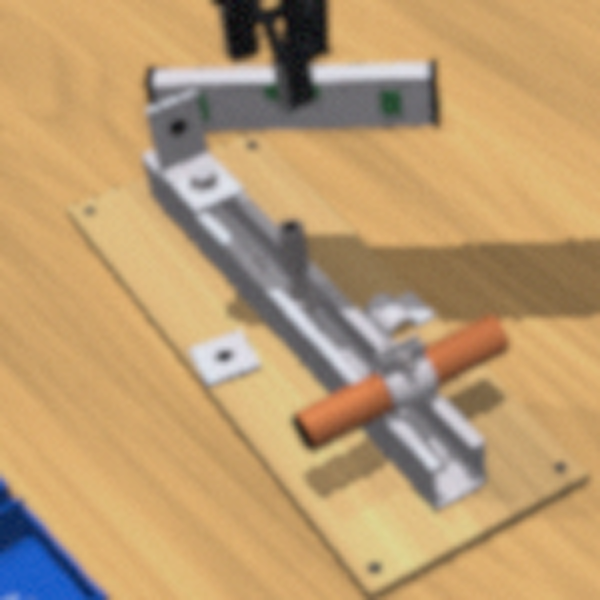

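Run:
```python
from h import *
f=load('w16');g=load('s16')
a=(220+310.5/3-.5,150+144.5/3-.5); b=(190+291/4-.5,90+228/4-.5)
print(two(f,a,g,b),onz(f,*a,.111)); print(r.hand_in())
```

```text
(array([ 0.55247892, -0.19207614,  0.10999367]), np.float64(0.0001446989585197477)) [ 0.55270278 -0.1920833   0.111     ]
the job is handed in; nothing more can be done
None
```

The hanger is in the strut channel, nut across the slot, released, and the job is handed in at about 22 s on the robot's clock. No verdict was reported.

**What I did:**
- I gripped the hanger by its hex coupling in the far hole of the block and lifted it out.
- I lined the nut up with the slot using the wrist camera and lowered it lengthwise. The spring force stayed around 11 N.
- I pressed it to roughly 9 mm below the channel's top, turned it 90° clockwise with almost no torque, and let it up into the lips.

**Pull test:** the nut held. I was aiming for about 10 N, but the pull crept up to about 23 N for a moment because the force built up slowly. It then held at about 14 N before I relaxed it. By my estimate the lips carried about 26 N at most, below the 35 N at which the channel could shift. Side forces reached about 6 N during the test and were eased to under 1 N before I opened the fingers.

**Last checks:**
- Two camera views put the coupling's top at (0.552, -0.192, 0.110) m. I expected about 0.111 m high if seated. That matches within the cameras' 2 mm.
- In the pictures the nut is square to the channel and the hanger stands upright. The fingers were clear, and the force reading was near zero.
- I saw nothing else out of place in the final pictures of the channel area. I did not measure the other objects again, and I did not look at the block area at the end.

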